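# Lay the copper coffee tray for two

## Task

Lay the coffee service on the round steel tray: stand one small coffee cup upright in the middle of each of the two saucers, stand the long-handled coffee pot in the middle of the cork mat, and put the lid that fits fully home on the sugar bowl. Leave the saucers and the bowl where they stand on the tray, and leave the tall beaker and the wide lid, which belong to other sets, where they are on the counter.

Things in the scene. Friction and masses are not known exactly. Their poses are not given: they have to be found in the camera images.
- cup_a_mid (a point): Small copper coffee cup without a handle, standing upright and empty, 55 mm high, 57 mm across the rim narrowing to 48 mm at the foot, about 0.1 kg. The point is on its axis, half-way up (27.5 mm above the foot); its z axis is the cup's axis. Twin of the other cup: either may go on either saucer.
- cup_b_mid (a point): Small copper coffee cup without a handle, standing upright and empty, 55 mm high, 57 mm across the rim narrowing to 48 mm at the foot, about 0.1 kg. The point is on its axis, half-way up (27.5 mm above the foot); its z axis is the cup's axis. Twin of the other cup: either may go on either saucer.
- pot_mid (a point): Copper coffee pot with one long straight handle, standing upright on the counter. 75 mm high; 76 mm across at the broad foot, narrowing to a neck 55 mm across between 52 and 64 mm above the foot, flaring to 62 mm at the rim; about 0.25 kg. The point is on the body's axis, half-way up (37.5 mm above the foot). z is the pot's axis; the handle, a rod 8 to 13 mm thick, points along +x and rises from 60 mm high at the neck to 100 mm high at its end, 135 mm from the axis.
- lid_knob (a point): The sugar bowl's copper lid, lying plug down on the counter: 82 mm across, with an upright brass knob, 17 mm across and 23 mm tall. The point is the middle of the knob, on the lid's axis (z), 29 mm above the lid's underside and 12 mm above the foot of the knob. Under the 82 mm flange, whose underside is 7 mm above the lid's lowest face, a plug 58 mm across, narrowing to 52 mm at its foot, enters the bowl's mouth. About 0.09 kg.
- saucer_a: Copper saucer, loose, lying on the tray (a round steel tray, 344 mm across, its floor 4 mm and its rim 18 mm above the counter). 102 mm across, with a flat well about 62 mm across whose floor is 4 mm above the saucer's underside; its edge rises to 11 mm. Origin: centre of the underside, z up. A cup stood in the well has its foot 4 mm above this origin.
- saucer_b: Copper saucer, loose, lying on the tray (a round steel tray, 344 mm across, its floor 4 mm and its rim 18 mm above the counter). 102 mm across, with a flat well about 62 mm across whose floor is 4 mm above the saucer's underside; its edge rises to 11 mm. Origin: centre of the underside, z up. A cup stood in the well has its foot 4 mm above this origin.
- cork_mat: Round cork mat for the pot, fixed on the tray's floor: 100 mm across, 6 mm thick. Origin: centre of its underside, z up; its top is 6 mm higher.
- sugar_bowl: Round open copper sugar bowl with two little side handles, loose on the tray, without its lid: 56 mm high, 86 mm across the belly, 76 mm across the rim, mouth 70 mm across inside, about 0.35 kg. Origin: centre of its underside, z up. With the lid home, the flange lies on the rim and the middle of the knob is 78 mm above this origin.
- beaker_mid (a point): Tall copper beaker, a look-alike of the cups that is to be left alone: 95 mm high, 70 mm across the rim, 56 mm at the foot. The point is on its axis, half-way up (47.5 mm).
- wide_lid_knob (a point): Wide copper lid, a look-alike of the sugar bowl's lid that is to be left alone: 108 mm across, with the same brass knob, too wide for the bowl. The point is the middle of its knob, 29 mm above its underside.
Mind the look-alikes: they are no part of the job. Leave any black or purple look-alike of the part that bears pot_mid alone. What is shaped like the part that bears lid_knob but turquoise is not meant.

How it is judged:
At the end, for the whole second after the job is handed in: One small cup stands upright on each saucer and the pot on the cork mat, all within 12 mm of the middle; the small lid lies level, fully down on the bowl, within 10 mm of its middle; saucers and bowl within 25 mm of where they started; everything released and at rest (((horizontal distance between cup_a_mid and saucer_a below 0.012 m and z of cup_a_mid in the frame of saucer_a between 0.027 and 0.036 m and horizontal distance between cup_b_mid and saucer_b below 0.012 m and z of cup_b_mid in the frame of saucer_b between 0.027 and 0.036 m) or (horizontal distance between cup_a_mid and saucer_b below 0.012 m and z of cup_a_mid in the frame of saucer_b between 0.027 and 0.036 m and horizontal distance between cup_b_mid and saucer_a below 0.012 m and z of cup_b_mid in the frame of saucer_a between 0.027 and 0.036 m)) and horizontal distance between pot_mid and cork_mat below 0.012 m and z of pot_mid in the frame of cork_mat between 0.039 and 0.048 m and horizontal distance between lid_knob and sugar_bowl below 0.01 m and z of lid_knob in the frame of sugar_bowl between 0.074 and 0.082 m and angle between each of cup_a_mid, cup_b_mid, pot_mid, lid_knob's own z axis and vertical below 0.1 rad and linear speed of each of cup_a, cup_b, coffee_pot, lid below 0.02 m/s and distance of each of saucer_a, saucer_b, sugar_bowl from where it was at the start of the episode below 0.025 m); the robot touches nothing.
It fails at once if the tall beaker is shifted more than 30 mm or tipped (distance of beaker_mid from where it was at the start of the episode above 0.03 m or angle between beaker_mid's own z axis and vertical above 0.5 rad).
It fails at once if the wide lid is shifted more than 30 mm (distance of wide_lid_knob from where it was at the start of the episode above 0.03 m).
It also fails if it takes over 128 s, if anything falls off the work surface, if the arm or the gripper's body presses on something with over 40 N, if the wrist force passes 120 N, or if a joint passes its speed limit or range.

## Robot

A 7-joint arm with a two-finger parallel gripper is mounted at the origin on the work surface. World frame = base frame: x ahead of the robot, y to its left, z up, the work surface at z = 0. Lengths are in m, angles in rad, forces in N, time in s.
With the tool pointing down it reaches from about 0.35 to 0.9 m from the base axis. Payload 19.9 kg.
Tool frame: the origin (TCP) lies at the very end of the fingers, on their centre line; the grasp point (between the pads) lies grip_point_offset behind it (grip_point_offset is the distance from the TCP to the grasp point, in m); z points along the fingers, y is the direction in which the jaws open and shut (so a half turn about z gives the same grasp; the last joint's range is limited). The gripper opens to 85 mm and grips with 20 to 120 N. Pads are 22 mm wide; open, the fingers measure 114 mm over their backs; the gripper's body (76 mm by 85 mm) begins 54 mm behind the grasp point. The pads swing forward as they close: fully open they stand 13 mm farther back than shut.
Start: joints at [-1.353, 0.417, -0.01, 1.614, 0.005, 1.111, -0.053], TCP at [0.16, 0.604, 0.231] pointing down, gripper open.
Joint ranges: [-2.81, 2.81], [-0.39, 2.02], [-1.27, 1.25], [0.06, 2.57], [-1.19, 4.33], [0.19, 2], [-2.82, 2.82]. Speed limits (rad/s): [1.89, 1.89, 2.39, 2.39, 3.01, 3.01, 3.01].

## Interface

Orientations are given as a unit quaternion [x, y, z, w].
In Python, from rig import * gives the robot as it stands.
- The arm moves only by the shell command python3 -m crank 'ROWS' [FORCE]. ROWS is text: rows parted by semicolons, each of 5 numbers parted by spaces: the shift along the tool's x, y, z in units of 40 mm (1.0 is 40 mm), then the turn about the tool's z in rad, then the finger opening in mm, from 0 to 85.4. In form: dx dy dz roll grip; .... A call has 1 to 20 rows; each row is the pose to reach, as a shift and turn from the pose commanded when the call began, along the tool's axes at that moment; what a row does not reach only later rows make up. A row lasts 1/12 s, in which the tool goes at most 41.7 mm and 7.16 degrees, less where a joint would pass 70% of its speed; a pose out of reach is approached as far as the arm can. A call with a gripper value outside its range is refused whole. The fingers move at their own pace and stop on an object; FORCE is the grip in N (left out, the last holds). Time passes only in rows, so rows that repeat a pose let the fingers close. It gives the time, the measured TCP pose, the force and the opening at its end, in the units of the state.
- read_state(): the state, without advancing time (a new reading comes with each control period).
- capture(name): name is "scene" or "top"; returns (picture, depth): 480x640x3 uint8, red, green, blue; 480x640 float32, m along the optical axis (not along the pixel's ray), 0 where there is no reading.
- get_calibration(name): a dict with "fx", "fy", "cx", "cy" (pixels), "rvec" (rotation vector, rad) and "tvec" (3), from world to camera coordinates, as OpenCV has them. Camera axes: x right, y down, z forward; pixel columns grow to the right and rows downward; lengths in m; the calibration is good to about 2 mm. A picture is of the moment at which its call begins. get_calibration takes no time and is no camera call.
- sign_off(): hands the job in, once; it reports no verdict.
The state is a dict: "t": time; "joint_pos": joint angles; "dq": joint speeds; "tau": joint torques, N m; "tool_pos": TCP position; "orientation": TCP orientation; "force": force on the tool from outside, world axes, zero at the start; "moment": the same for the moment, N m; "gripper_width": opening from 0.0 (shut) to 1.0 (fully open).
Only numpy, scipy, OpenCV 4.12 (cv2) and the standard library are available. Lean on these libraries where they do the work, as an engineer would, in place of code of your own. Each camera call takes 0.05 s, during which the arm holds its last target. There are 200 camera calls.

## Working session

There is one attempt and no reset: what is moved stays moved. The work goes in short steps, Python scripts to look and compute and a shell command to move; the robot and the scene stay as the last step left them, time stands still between calls to the robot, and variables do not carry over. Pictures are saved under pics/ and viewed, about 12 in all and at most 16, crops included, and the job is handed in when it is done.

```bash
ls; mkdir -p pics; python3 - <<'E'
from rig import *
import cv2
print(read_state())
for n in ("scene","top"):
    p,d=capture(n); cv2.imwrite(f"pics/{n}0.png",p[:,:,::-1]); import numpy as np; np.save(f"pics/{n}0.npy",d)
    print(n,get_calibration(n), (d>0).mean())
E
```

```text
pics
{'t': 0.0, 'joint_pos': array([-1.35348782,  0.41798825, -0.01031172,  1.61418374,  0.0046891 ,
        1.11069841, -0.05300394]), 'dq': array([-0.00052945,  0.00010177, -0.00083548, -0.00058462, -0.0018388 ,
        0.00051012,  0.00032847]), 'tau': array([ 6.97346854e-05, -8.64446855e+01,  6.78853355e-01, -4.34901845e+01,
        1.91658153e-02,  7.53675587e-03, -3.92488175e-05]), 'tool_pos': array([0.15986763, 0.60384156, 0.2306473 ]), 'orientation': array([ 1.29039674e-01,  9.91639234e-01, -6.25509388e-04, -4.12821321e-05]), 'force': array([ 0.23152943, -1.42693625, -0.57060125]), 'moment': array([-0.00152862, -0.00879269,  0.01749041]), 'gripper_width': 1.001803055925709}
scene {'fx': 521.8222627611945, 'fy': 521.8222627611945, 'cx': 319.96788995866524, 'cy': 242.19451758585421, 'rvec': array([ 0.88005965,  2.70319564, -0.81815353]), 'tvec': array([ 0.47688426, -0.12966285,  1.47513859])} 0.9960416666666667
top {'fx': 463.4814828558369, 'fy': 463.4814828558369, 'cx': 322.1190792440749, 'cy': 242.41470342825636, 'rvec': array([ 2.18611203, -2.16794342,  0.06566956]), 'tvec': array([-0.12541136,  0.51896296,  1.26648137])} 0.9960286458333333
```

View pics/top0.png

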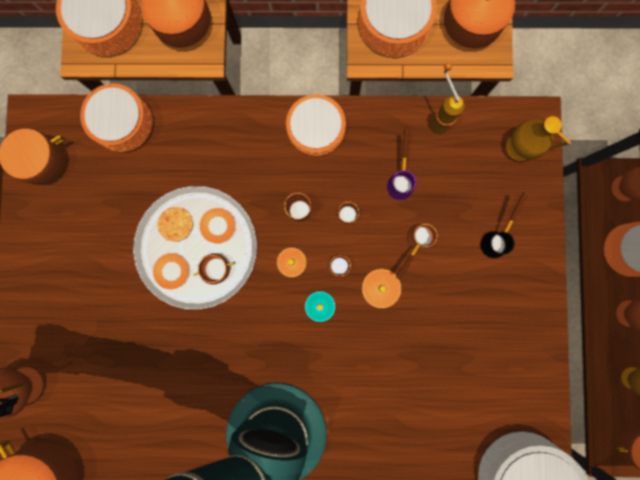

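View pics/scene0.png

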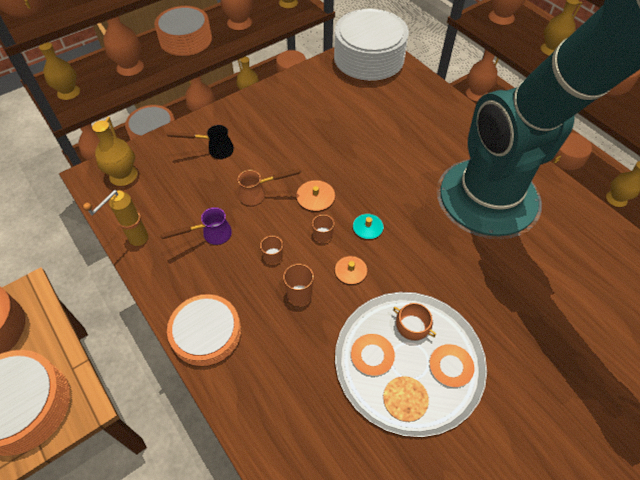

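Top view candidates:
- **Cups:** (348,212) and (340,266). The beaker look-alike is at (298,208).
- **Lid:** orange at (291,262). Its look-alikes are the wide lid (381,288) and the turquoise lid (320,306).
- **Pot:** copper at (423,236). Its look-alikes are purple (402,184) and black (497,243).
- **Tray:** cork (175,224), saucers (217,225) and (171,271), bowl (214,268).

I'll measure these from depth.

```bash
cat > h.py <<'E'
import numpy as np, cv2
from rig import *
def cloud(n,d):
    c=get_calibration(n); R=cv2.Rodrigues(np.array(c["rvec"]))[0]; v,u=np.mgrid[0:480,0:640]
    P=np.dstack([(u-c["cx"])/c["fx"]*d,(v-c["cy"])/c["fy"]*d,d])
    W=(P-np.array(c["tvec"]))@R; W[d<=0]=np.nan; return W
def proj(n,p):
    c=get_calibration(n); K=np.array([[c["fx"],0,c["cx"]],[0,c["fy"],c["cy"]],[0,0,1]])
    return cv2.projectPoints(np.float64(p).reshape(-1,1,3),np.array(c["rvec"]),np.array(c["tvec"]),K,None)[0].reshape(-1,2)
def ring(W,xy,r,zlo,zhi):
    """min enclosing circle of cloud points near xy in a height band"""
    with np.errstate(invalid="ignore"): m=(np.hypot(W[...,0]-xy[0],W[...,1]-xy[1])<r)&(W[...,2]>zlo)&(W[...,2]<zhi)
    p=W[m]
    if len(p)<5: return None
    c,R=cv2.minEnclosingCircle(np.float32(p[:,:2])); return np.round([*c,2*R,p[:,2].mean(),len(p)],4)
E
python3 - <<'E'
from h import *
T={n:cloud(n,np.load(f"pics/{n}0.npy")) for n in("top","scene")}
W=T["top"]
px=dict(cupA=(348,212),cupB=(340,266),beaker=(298,208),lid=(291,262),wide=(381,288),turq=(320,306),pot=(423,236),cork=(175,224),sA=(217,225),sB=(171,271),bowl=(214,268),tray=(195,247),table=(300,350))
band=dict(cupA=(.045,.07),cupB=(.045,.07),beaker=(.085,.11),lid=(.004,.05),wide=(.004,.05),turq=(.004,.05),pot=(.066,.082),cork=(.007,.02),sA=(.008,.025),sB=(.008,.025),bowl=(.053,.075),tray=(.014,.03),table=(-1,1))
rad=dict(cupA=.05,cupB=.05,beaker=.06,lid=.06,wide=.07,turq=.055,pot=.045,cork=.055,sA=.058,sB=.058,bowl=.055,tray=.2,table=.05)
for k,(u,v) in px.items():
    w=W[v,u]; print(k,w.round(3),"reach %.2f"%np.hypot(*w[:2]))
    for n in T: print("   ",n,ring(T[n],w[:2],rad[k],*band[k]))
w=W[236,423]
for n in T:
    X=T[n]; r=np.hypot(X[...,0]-w[0],X[...,1]-w[1]); m=(r>.05)&(r<.16)&(X[...,2]>.05)&(X[...,2]<.12); p=X[m]
    print(n,len(p),p[np.argsort(r[m])][::max(1,len(p)//10)].round(3).tolist())
I=cv2.imread("pics/top0.png")[190:320,260:450]; J=cv2.imread("pics/scene0.png")[150:320,180:400]
cv2.imwrite("pics/crop.png",cv2.hconcat([cv2.resize(I,(400,400*130//190+27)),cv2.resize(J,(400,300))][:]) if 400*130//190+27==300 else cv2.resize(J,(800,600)))
E
```

```text
cupA [ 0.607 -0.193  0.005] reach 0.64
    top [ 6.005e-01 -1.923e-01  5.730e-02  5.400e-02  7.100e+01]
    scene [ 6.049e-01 -1.900e-01  5.970e-02  5.170e-02  1.400e+02]
cupB [ 0.455 -0.171  0.007] reach 0.49
    top [ 4.560e-01 -1.698e-01  5.620e-02  5.440e-02  6.800e+01]
    scene [ 4.623e-01 -1.685e-01  6.250e-02  5.180e-02  1.350e+02]
beaker [ 0.618 -0.052  0.   ] reach 0.62
    top [ 6.11e-01 -5.69e-02  6.96e-02  9.36e-02  9.50e+01]
    scene [ 6.148e-01 -5.580e-02  7.160e-02  9.220e-02  1.940e+02]
lid [ 0.464 -0.038  0.045] reach 0.47
    top [ 4.632e-01 -3.750e-02  1.194e-01  1.380e-02  7.700e+02]
    scene [ 4.636e-01 -3.720e-02  1.189e-01  1.430e-02  7.560e+02]
wide [ 0.396 -0.281  0.043] reach 0.49
    top [ 3.963e-01 -2.811e-01  1.399e-01  1.400e-02  1.285e+03]
    scene [ 3.958e-01 -2.819e-01  1.379e-01  1.390e-02  9.790e+02]
turq [ 0.346 -0.117  0.041] reach 0.37
    top [ 3.465e-01 -1.173e-01  1.098e-01  1.420e-02  7.530e+02]
    scene [ 3.464e-01 -1.171e-01  1.095e-01  1.450e-02  6.420e+02]
pot [ 0.541 -0.403  0.005] reach 0.67
    top [ 5.342e-01 -3.945e-01  6.750e-0
[... 893 characters left out ...]
0.062 -0.002] reach 0.23
    top [ 2.225e-01 -6.220e-02  1.001e-01  1.000e-03  1.042e+03]
    scene [ 2.219e-01 -6.220e-02  1.001e-01  6.000e-04  8.440e+02]
top 252 [[0.501, -0.374, 0.07], [0.484, -0.358, 0.082], [0.471, -0.351, 0.091], [0.457, -0.346, 0.092], [0.449, -0.334, 0.102], [0.657, -0.357, 0.076], [0.436, -0.326, 0.102], [0.431, -0.322, 0.108], [0.429, -0.318, 0.105], [0.664, -0.318, 0.055], [0.696, -0.366, 0.074]]
scene 319 [[0.503, -0.369, 0.07], [0.484, -0.352, 0.078], [0.468, -0.345, 0.09], [0.456, -0.334, 0.096], [0.443, -0.324, 0.104], [0.656, -0.339, 0.078], [0.668, -0.361, 0.073], [0.672, -0.36, 0.068], [0.679, -0.364, 0.056], [0.686, -0.365, 0.073], [0.694, -0.363, 0.056]]
```

View pics/crop.png

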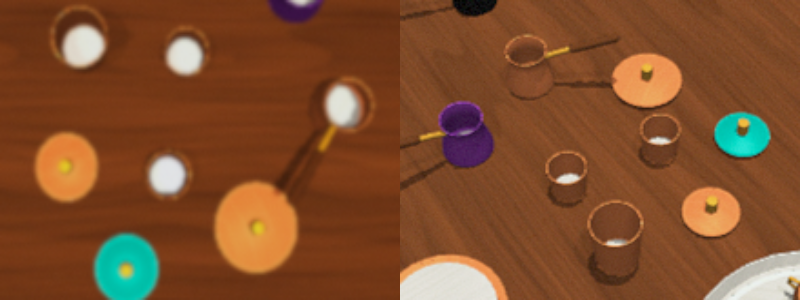

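The crop shows what I expected: the copper pot with its brass and dark handle pointing towards the wide lid, two small cups, the beaker set apart, and the small lid near the tray. Next I'll refine the centres with tighter bands and work out the first move.

```bash
cat >> h.py <<'E'
from scipy.spatial.transform import Rotation
def fit(p):
    "least-squares circle"
    A=np.c_[2*p[:,0],2*p[:,1],np.ones(len(p))]; s=np.linalg.lstsq(A,(p[:,:2]**2).sum(1),rcond=None)[0]
    return s[0],s[1],2*np.sqrt(s[2]+s[0]**2+s[1]**2)
def go(x,y,z,yaw_turn=0):
    "shift in tool units to bring the TCP to x,y,z"
    s=read_state(); R=Rotation.from_quat(s["orientation"]).as_matrix()
    return (R.T@(np.array([x,y,z])-s["tool_pos"])/.04).round(3)
E
python3 - <<'E'
from h import *
import rig; print([k for k in dir(rig) if k[0]!='_'], getattr(rig,'grip_point_offset',None))
T={n:cloud(n,np.load(f"pics/{n}0.npy")) for n in("top","scene")}
B=dict(cupA=((.602,-.191),.04,.050,.07),cupB=((.458,-.169),.04,.050,.07),knob=((.463,-.038),.03,.032,.06),lidfl=((.463,-.038),.055,.006,.025),pot=((.536,-.394),.042,.070,.09),bowl=((.447,.175),.045,.055,.075))
for k,b in B.items():
    for n in T: print(k,n,ring(T[n],*b))
for k,c in dict(cork=(.57,.294),sA=(.567,.175),sB=(.437,.299)).items():
    for n in T:
        X=T[n]; r=np.hypot(X[...,0]-c[0],X[...,1]-c[1])
        I=cv2.cvtColor(cv2.imread(f"pics/{n}0.png"),cv2.COLOR_BGR2HSV); m=(r<.068)&(I[...,1]>110)&(X[...,2]<.05)
        C,R=cv2.minEnclosingCircle(np.float32(X[m][:,:2])); print(k,n,np.round(C,4),round(2*R,4),X[m][:,2].max().round(4))
E
```

```text
['PlanningError', 'capture', 'get_calibration', 'grip_point_offset', 'read_state', 'sign_off'] 0.0187
cupA top [ 6.005e-01 -1.923e-01  5.730e-02  5.570e-02  5.600e+01]
cupA scene [ 6.041e-01 -1.899e-01  5.940e-02  5.390e-02  8.900e+01]
cupB top [ 4.560e-01 -1.698e-01  5.620e-02  5.520e-02  6.000e+01]
cupB scene [ 4.621e-01 -1.678e-01  6.150e-02  5.440e-02  8.400e+01]
knob top [ 4.656e-01 -3.600e-02  1.590e-02  4.150e-02  2.900e+01]
knob scene [ 4.692e-01 -3.480e-02  1.880e-02  3.890e-02  4.100e+01]
lidfl top [ 4.636e-01 -3.670e-02  1.066e-01  1.370e-02  6.500e+02]
lidfl scene [ 4.649e-01 -4.150e-02  9.980e-02  1.340e-02  6.500e+02]
pot top [ 5.338e-01 -3.940e-01  6.880e-02  7.450e-02  9.100e+01]
pot scene [ 5.337e-01 -3.915e-01  7.690e-02  7.350e-02  1.050e+02]
bowl top [4.448e-01 1.718e-01 7.960e-02 6.010e-02 1.290e+02]
bowl scene [4.492e-01 1.749e-01 8.070e-02 5.930e-02 1.900e+02]
cork top [0.5707 0.2936] 0.1006 0.0194
cork scene [0.5714 0.2941] 0.1023 0.0178
sA top [0.5655 0.1734] 0.1007 0.0232
sA scene [0.5668 0.1727] 0.105 0.022
sB top [0.4391 0.2991] 0.1018 0.0227
sB scene [0.438  0.3017] 0.1064 0.0204
```

```bash
python3 -c "
from h import *
print(go(.602,-.191,.15),go(.602,-.191,.017))"
```

```text
[-15.771 -16.38    2.037] [-15.771 -16.377   5.362]
```

```bash
python3 -m crank '-15.77 -16.38 1.5 0 85;-15.77 -16.38 1.5 0 85;-15.77 -16.38 1.5 0 85;-15.77 -16.38 1.5 0 85;-15.77 -16.38 1.5 0 85;-15.77 -16.38 1.5 0 85;-15.77 -16.38 1.5 0 85;-15.77 -16.38 1.5 0 85;-15.77 -16.38 1.5 0 85;-15.77 -16.38 1.5 0 85;-15.77 -16.38 1.5 0 85;-15.77 -16.38 1.5 0 85;-15.77 -16.38 1.5 0 85;-15.77 -16.38 1.5 0 85;-15.77 -16.38 1.5 0 85;-15.77 -16.38 1.5 0 85;-15.77 -16.38 1.5 0 85;-15.77 -16.38 1.5 0 85;-15.77 -16.38 1.5 0 85;-15.77 -16.38 1.5 0 85' 40; python3 -c "
from h import *
print(read_state()['t'],go(.602,-.191,.13),go(.602,-.191,.018))"
```

```text
t: 1.77
tool_pos: [0.5647, -0.1243, 0.1761]
orientation: [0.129, 0.992, 0.0, -0.0]
force: [0.3, 1.3, 0.8]
gripper_width: 0.993
1.7667 [-1.328 -1.373  1.151] [-1.329 -1.373  3.951]
```

```bash
python3 -m crank '-1.33 -1.37 1.15 0 85;-1.33 -1.37 1.15 0 85;-1.33 -1.37 1.15 0 85;-1.33 -1.37 1.15 0 85;-1.33 -1.37 1.15 0 85;-1.33 -1.37 1.15 0 85'; python3 - <<'E'
from h import *
print(read_state()['t'],go(.602,-.191,.13),go(.602,-.191,.018))
p,d=capture("scene"); cv2.imwrite("pics/s1.png",cv2.resize(p[140:340,160:430,::-1],(800,592)))
E
```

```text
t: 2.27
tool_pos: [0.6016, -0.1877, 0.1312]
orientation: [0.128, 0.992, 0.0, 0.0]
force: [0.0, 1.2, 0.6]
gripper_width: 0.997
2.2667 [-0.03  -0.078  0.03 ] [-0.028 -0.08   2.83 ]
```

View pics/s1.png

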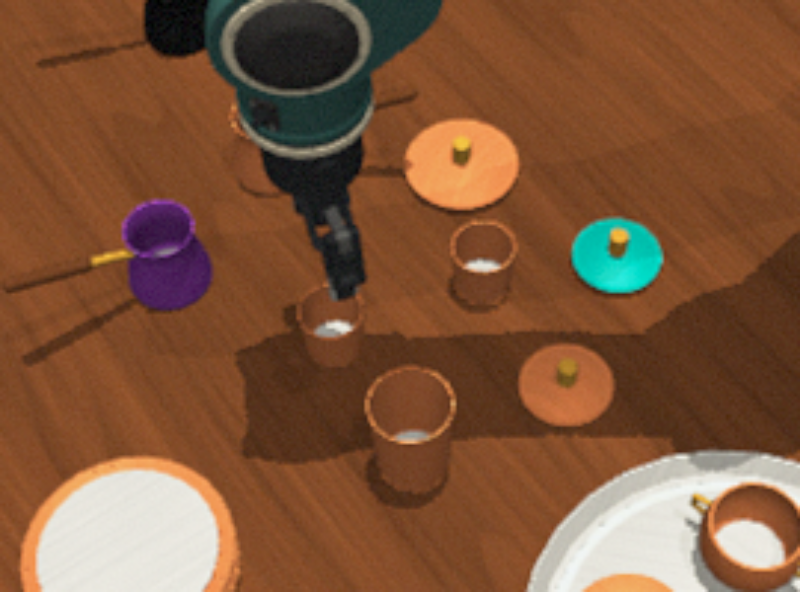

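The open jaws straddle cup A, at about (330,320) in the crop, and clear the beaker. I'll descend and grip.

```bash
python3 -m crank '0 0 1 0 85;0 0 1.9 0 85;0 0 2.5 0 85;0 0 2.8 0 85;0 0 2.8 0 85;0 0 2.8 0 85;0 0 2.8 0 40;0 0 2.8 0 40;0 0 2.8 0 40;0 0 2.8 0 40;0 0 2.8 0 40;0 0 2.8 0 40;0 0 2.8 0 40;0 0 2.8 0 40;0 0 2.8 0 40;0 0 2.8 0 40' 30; python3 -c "
from h import *
print(go(.602,-.191,.2))"
```

```text
t: 3.65
tool_pos: [0.6027, -0.1894, 0.0205]
orientation: [0.129, 0.992, -0.0, 0.001]
force: [-1.3, 0.9, 12.5]
gripper_width: 0.655
[-0.006 -0.042 -4.488]
```

```bash
python3 -m crank '0 0 -0.5 0 40;0 0 -1.2 0 40;0 0 -2.2 0 40;0 0 -3.2 0 40;0 0 -4 0 40;0 0 -4 0 40;0 0 -4 0 40' 40; python3 - <<'E'
from h import *
print(go(.566,.173,.18),go(.566,.173,.028))
p,d=capture("scene"); cv2.imwrite("pics/s2.png",cv2.resize(p[100:340,160:430,::-1],(675,600)))
X=cloud("scene",d);print(ring(X,read_state()["tool_pos"][:2],.05,.10,.16))
E
```

```text
t: 4.23
tool_pos: [0.6025, -0.1893, 0.1812]
orientation: [0.129, 0.992, 0.0, 0.002]
force: [-0.1, 0.6, -1.3]
gripper_width: 0.646
[3.2   8.523 0.022] [3.217 8.52  3.822]
None
```

View pics/s2.png

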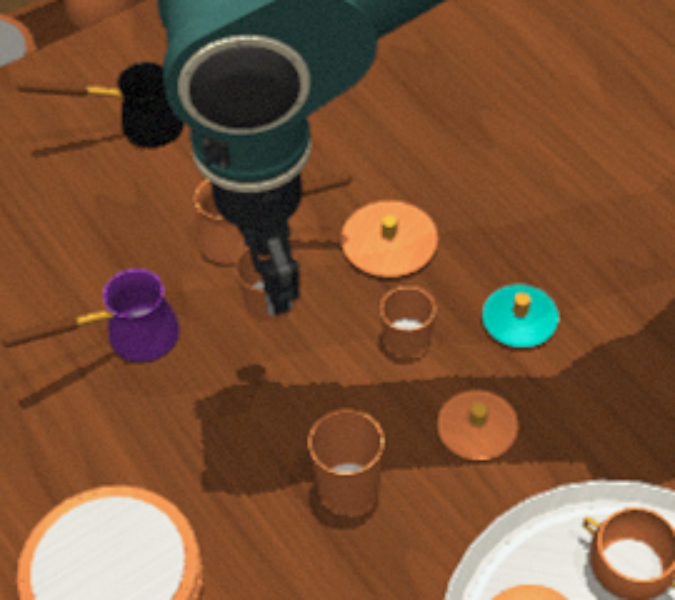

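The cup is held and has left the counter, its shadow at (250,372). Next I'll carry it to saucer A.

```bash
python3 -m crank '3.2 8.52 0 0 40;3.2 8.52 0 0 40;3.2 8.52 0 0 40;3.2 8.52 0 0 40;3.2 8.52 0 0 40;3.2 8.52 0 0 40;3.2 8.52 0 0 40;3.2 8.52 0 0 40;3.2 8.52 0 0 40;3.2 8.52 0 0 40;3.2 8.52 2 0 40;3.2 8.52 2 0 40;3.2 8.52 2 0 40;3.2 8.52 2 0 40'; python3 - <<'E'
from h import *
print(go(.566,.173,.029))
p,d=capture("scene"); cv2.imwrite("pics/s3.png",cv2.resize(p[270:440,320:500,::-1],(635,600)))
E
```

```text
t: 5.45
tool_pos: [0.5638, 0.1723, 0.097]
orientation: [0.129, 0.992, -0.001, -0.002]
force: [0.7, 0.6, 0.8]
gripper_width: 0.644
[-0.056  0.037  1.7  ]
```

View pics/s3.png

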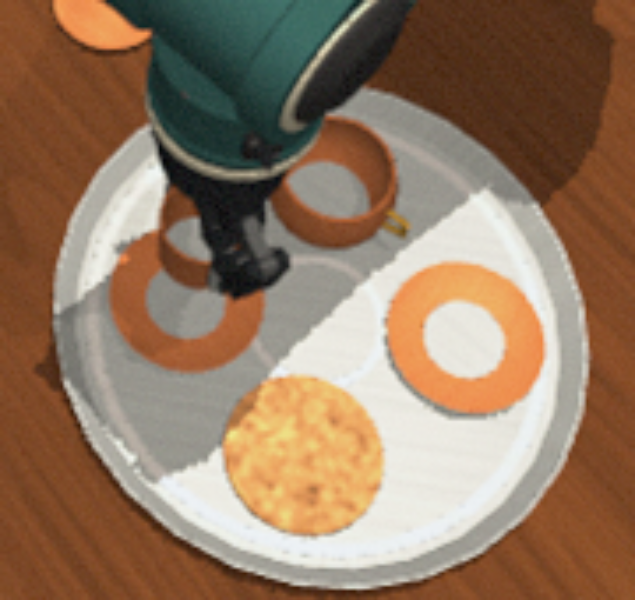

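The cup hangs over saucer A and the bowl is clear of the fingers. I'll lower it and release, opening only a little.

```bash
python3 -m crank '0 0 0.7 0 40;0 0 1.2 0 40;0 0 1.5 0 40;0 0 1.7 0 40;0 0 1.7 0 40;0 0 1.7 0 40;0 0 1.7 0 40'; python3 -m crank '0 0 0 0 72;0 0 0 0 72;0 0 0 0 72;0 0 0 0 72;0 0 0 0 72;0 0 0 0 72;0 0 -0.7 0 72;0 0 -1.7 0 72;0 0 -2.7 0 85;0 0 -3.6 0 85;0 0 -3.6 0 85;0 0 -3.6 0 85'; python3 -c "
from h import *
print(go(.459,-.169,.13),go(.459,-.169,.014))"
```

```text
t: 6.08
tool_pos: [0.5659, 0.1733, 0.0318]
orientation: [0.129, 0.992, 0.0, 0.001]
force: [-0.2, -0.2, -1.3]
gripper_width: 0.646
t: 7.08
tool_pos: [0.5659, 0.1735, 0.1765]
orientation: [0.129, 0.992, 0.001, 0.002]
force: [-0.3, -0.0, -0.9]
gripper_width: 0.996
[ 0.397 -8.964  1.14 ] [ 0.405 -8.971  4.04 ]
```

```bash
python3 -m crank '0.4 -8.97 0 0 85;0.4 -8.97 0 0 85;0.4 -8.97 0 0 85;0.4 -8.97 0 0 85;0.4 -8.97 0 0 85;0.4 -8.97 0 0 85;0.4 -8.97 0 0 85;0.4 -8.97 0 0 85;0.4 -8.97 0 0 85;0.4 -8.97 1 0 85;0.4 -8.97 1.14 0 85;0.4 -8.97 1.14 0 85;0.4 -8.97 1.14 0 85;0.4 -8.97 1.14 0 85'; python3 - <<'E'
from h import *
print(go(.459,-.169,.013))
p,d=capture("scene"); q,e=capture("top"); X=cloud("scene",d); Y=cloud("top",e)
for W in(X,Y): print("cup on sA",ring(W,(.566,.173),.04,.055,.08), "saucer", ring(W,(.566,.173),.06,.010,.03),"cupB",ring(W,(.459,-.169),.04,.05,.065))
a=cv2.resize(p[270:440,320:500,::-1],(400,378)); b=cv2.resize(p[180:300,220:400,::-1],(400,378)); cv2.imwrite("pics/s4.png",cv2.hconcat([a,b]))
E
```

```text
t: 8.25
tool_pos: [0.4584, -0.1692, 0.1298]
orientation: [0.128, 0.992, -0.0, 0.0]
force: [0.1, -0.6, -0.2]
gripper_width: 0.996
[-0.011  0.008  2.921]
cup on sA [5.684e-01 1.721e-01 5.930e-02 6.150e-02 1.300e+02] saucer [5.657e-01 1.731e-01 1.158e-01 1.480e-02 8.370e+02] cupB [ 4.607e-01 -1.698e-01  5.950e-02  5.440e-02  6.800e+01]
cup on sA [5.648e-01 1.713e-01 5.680e-02 6.160e-02 8.100e+01] saucer [5.648e-01 1.753e-01 1.183e-01 1.460e-02 6.720e+02] cupB None
```

View pics/s4.png

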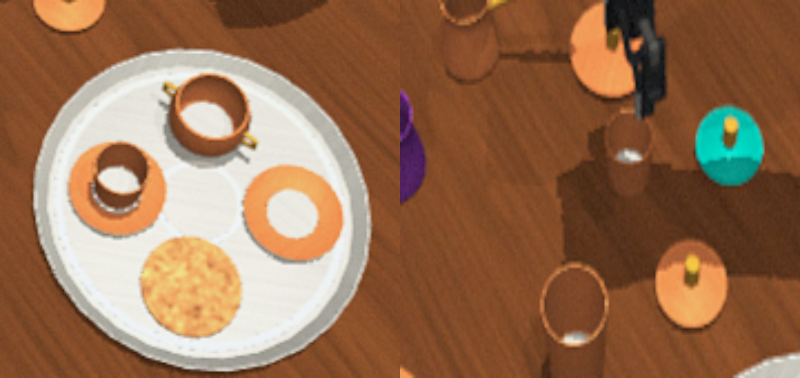

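Cup A stands in saucer A, measured within about 2 mm of the middle. The jaws are over cup B, so I'll grip that.

```bash
python3 -m crank '0 0 1 0 85;0 0 1.9 0 85;0 0 2.5 0 85;0 0 2.9 0 85;0 0 2.9 0 85;0 0 2.9 0 85;0 0 2.9 0 85;0 0 2.9 0 40;0 0 2.9 0 40;0 0 2.9 0 40;0 0 2.9 0 40;0 0 2.9 0 40;0 0 2.9 0 40;0 0 2.9 0 40;0 0 2.9 0 40;0 0 2.9 0 40' 30;  python3 -m crank '0 0 -0.5 0 40;0 0 -1.2 0 40;0 0 -2.2 0 40;0 0 -3.2 0 40;0 0 -4 0 40;0 0 -4 0 40;0 0 -4 0 40' 40; python3 -c "
from h import *
print(go(.4385,.300,.175),go(.4385,.3,.025))"
```

```text
t: 9.68
tool_pos: [0.4586, -0.1697, 0.014]
orientation: [0.129, 0.992, 0.0, 0.001]
force: [-1.3, 2.9, 16.0]
gripper_width: 0.647
t: 10.27
tool_pos: [0.4587, -0.1696, 0.1748]
orientation: [0.129, 0.992, 0.0, 0.002]
force: [-0.6, 0.2, -1.7]
gripper_width: 0.64
[ 3.4850e+00  1.1221e+01 -7.0000e-03] [ 3.5   11.217  3.743]
```

```bash
python3 -m crank '3.48 11.22 0 0 40;3.48 11.22 0 0 40;3.48 11.22 0 0 40;3.48 11.22 0 0 40;3.48 11.22 0 0 40;3.48 11.22 0 0 40;3.48 11.22 0 0 40;3.48 11.22 0 0 40;3.48 11.22 0 0 40;3.48 11.22 0 0 40;3.48 11.22 0 0 40;3.48 11.22 0 0 40;3.48 11.22 1 0 40;3.48 11.22 2 0 40;3.48 11.22 2 0 40;3.48 11.22 2 0 40;3.48 11.22 2 0 40'; python3 -c "
from h import *
print(go(.4385,.3,.0235))"
```

```text
t: 11.68
tool_pos: [0.4386, 0.2997, 0.0941]
orientation: [0.129, 0.992, 0.0, 0.0]
force: [0.8, -0.5, -0.2]
gripper_width: 0.638
[0.005 0.005 1.766]
```

```bash
python3 -m crank '0 0 0.7 0 40;0 0 1.2 0 40;0 0 1.5 0 40;0 0 1.76 0 40;0 0 1.76 0 40;0 0 1.76 0 40;0 0 1.76 0 40'; python3 -m crank '0 0 0 0 70;0 0 0 0 70;0 0 0 0 70;0 0 0 0 70;0 0 0 0 70;0 0 0 0 70;0 0 -0.7 0 70;0 0 -1.7 0 70;0 0 -2.7 0 70;0 0 -3.6 0 50;0 0 -3.6 0 50;0 0 -3.6 0 50'; python3 -c "
from h import *
print(go(.467,-.036,.13),go(.467,-.036,.01))"
```

```text
t: 12.27
tool_pos: [0.4386, 0.3001, 0.0235]
orientation: [0.129, 0.992, 0.0, 0.0]
force: [-0.1, -0.5, -0.1]
gripper_width: 0.642
t: 13.27
tool_pos: [0.4388, 0.3005, 0.1684]
orientation: [0.129, 0.992, 0.002, 0.001]
force: [-0.8, 0.4, -0.6]
gripper_width: 0.587
[-2.833 -7.955  0.939] [-2.827 -7.965  3.939]
```

```bash
python3 -m crank '-2.83 -7.96 0 0 50;-2.83 -7.96 0 0 50;-2.83 -7.96 0 0 50;-2.83 -7.96 0 0 50;-2.83 -7.96 0 0 50;-2.83 -7.96 0 0 50;-2.83 -7.96 0 0 50;-2.83 -7.96 0 0 50;-2.83 -7.96 0 0 50;-2.83 -7.96 1 0 50;-2.83 -7.96 2 0 50;-2.83 -7.96 2 0 50;-2.83 -7.96 2 0 50;-2.83 -7.96 2 0 50'; python3 - <<'E'
from h import *
print(go(.467,-.036,.021))
p,d=capture("scene"); q,e=capture("top"); X=cloud("scene",d); Y=cloud("top",e)
for W in(X,Y): print("cup on sB",ring(W,(.4385,.3),.04,.055,.08),"bowl",ring(W,(.447,.175),.045,.055,.075),"knob",ring(W,(.467,-.036),.02,.033,.05))
a=cv2.resize(p[270:440,320:500,::-1],(400,378)); b=cv2.resize(p[210:310,290:400,::-1],(400,378)); cv2.imwrite("pics/s5.png",cv2.hconcat([a,b]))
E
```

```text
t: 14.43
tool_pos: [0.4664, -0.0371, 0.0876]
orientation: [0.129, 0.992, -0.0, 0.0]
force: [0.6, -0.7, 0.2]
gripper_width: 0.584
[-0.008  0.031  1.666]
cup on sB [4.398e-01 2.992e-01 5.870e-02 6.150e-02 1.450e+02] bowl [4.493e-01 1.753e-01 7.990e-02 5.950e-02 1.840e+02] knob [ 4.703e-01 -3.530e-02  1.830e-02  3.950e-02  3.900e+01]
cup on sB [4.354e-01 2.992e-01 5.920e-02 6.150e-02 9.400e+01] bowl [4.446e-01 1.724e-01 7.960e-02 6.040e-02 1.300e+02] knob None
```

View pics/s5.png

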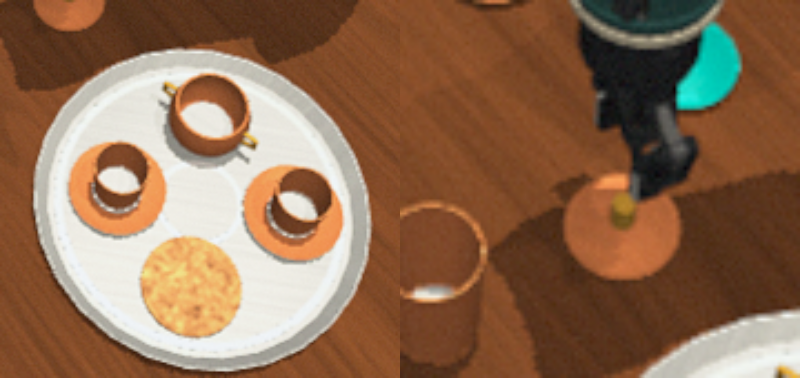

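Both cups are standing in their saucers. The fingers are above the small lid's knob, at (622,210) in the right crop.

```bash
python3 -m crank '0 0.03 0.7 0 50;0 0.03 1.2 0 50;0 0.03 1.5 0 50;0 0.03 1.66 0 50;0 0.03 1.66 0 50;0 0.03 1.66 0 50;0 0.03 1.66 0 8;0 0.03 1.66 0 8;0 0.03 1.66 0 8;0 0.03 1.66 0 8;0 0.03 1.66 0 8;0 0.03 1.66 0 8;0 0.03 1.66 0 8;0 0.03 1.66 0 8;0 0.03 1.66 0 8;0 0.03 1.66 0 8' 30;  python3 -m crank '0 0 -0.5 0 8;0 0 -1.2 0 8;0 0 -2.2 0 8;0 0 -3.2 0 8;0 0 -4 0 8;0 0 -4 0 8;0 0 -4 0 8' 40; python3 - <<'E'
from h import *
print(go(.447,.1745,.181))
p,d=capture("scene"); X=cloud("scene",d); q,e=capture("top"); t=read_state()["tool_pos"]
for W in (X,cloud("top",e)): print(ring(W,t[:2],.06,.155,.178),ring(W,(.464,-.037),.06,.01,.05))
cv2.imwrite("pics/s6.png",cv2.resize(p[170:310,290:440,::-1],(640,597)))
E
```

```text
t: 15.87
tool_pos: [0.4668, -0.0357, 0.0209]
orientation: [0.129, 0.992, 0.0, 0.001]
force: [-2.1, 0.9, 12.4]
gripper_width: 0.184
t: 16.45
tool_pos: [0.4671, -0.0355, 0.1818]
orientation: [0.129, 0.992, 0.001, 0.002]
force: [-0.6, 0.3, -1.7]
gripper_width: 0.178
[1.827 4.947 0.025]
[ 4.700e-01 -3.580e-02  8.220e-02  1.734e-01  5.200e+02] None
None None
```

View pics/s6.png

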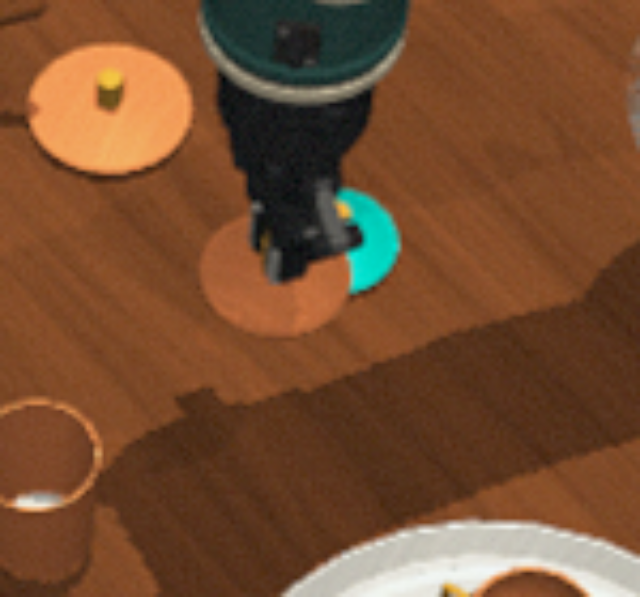

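The lid is held level. I'll carry it over the bowl and lower it.

```bash
python3 -m crank '1.85 4.95 0 0 8;1.85 4.95 0 0 8;1.85 4.95 0 0 8;1.85 4.95 0 0 8;1.85 4.95 0 0 8;1.85 4.95 0 0 8;1.85 4.95 0.8 0 8;1.85 4.95 1.5 0 8;1.85 4.95 1.5 0 8;1.85 4.95 1.5 0 8;1.85 4.95 1.5 0 8;1.85 4.95 1.5 0 8'; python3 - <<'E'
from h import *
t=read_state()["tool_pos"]
for n in ("scene","top"):
  W=cloud(n,capture(n)[1]); print(ring(W,t[:2],.06,.100,.122),ring(W,(.447,.175),.045,.055,.066))
print(go(.4463,.1748,.075))
E
```

```text
t: 17.55
tool_pos: [0.4461, 0.1746, 0.1212]
orientation: [0.129, 0.992, 0.0, 0.001]
force: [0.5, 0.1, -1.0]
gripper_width: 0.177
[4.492e-01 1.743e-01 8.250e-02 1.134e-01 5.880e+02] [4.522e-01 1.771e-01 7.820e-02 5.930e-02 1.130e+02]
[4.448e-01 1.734e-01 8.200e-02 1.134e-01 3.040e+02] [4.434e-01 1.629e-01 7.590e-02 5.980e-02 7.300e+01]
[-0.006  0.002  1.154]
```

```bash
python3 -m crank '0 0 0.5 0 8;0 0 0.8 0 8;0 0 1 0 8;0 0 1.1 0 8;0 0 1.15 0 8;0 0 1.15 0 8;0 0 1.15 0 8'; python3 -m crank '0 0 0 0 45;0 0 0 0 45;0 0 0 0 45;0 0 0 0 45;0 0 0 0 45;0 0 0 0 45;0 0 -0.7 0 45;0 0 -1.7 0 45;0 0 -2.5 0 85;0 0 -2.5 0 85;0 0 -2.5 0 85'; python3 -c "
from h import *
print(go(.536,-.394,.175),go(.536,-.394,.16))"
```

```text
t: 18.23
tool_pos: [0.4458, 0.1747, 0.0746]
orientation: [0.129, 0.992, 0.0, 0.0]
force: [0.4, -0.3, -0.8]
gripper_width: 0.18
t: 19.15
tool_pos: [0.4461, 0.1751, 0.1755]
orientation: [0.129, 0.992, 0.001, 0.001]
force: [-0.7, -0.2, -0.9]
gripper_width: 0.924
[-5.8100e+00 -1.3179e+01 -9.0000e-03] [ -5.809 -13.18    0.366]
```

```bash
python3 -m crank '-5.81 -13.18 0 0 85;-5.81 -13.18 0 0 85;-5.81 -13.18 0 0 85;-5.81 -13.18 0 0 85;-5.81 -13.18 0 0 85;-5.81 -13.18 0 0 85;-5.81 -13.18 0 0 85;-5.81 -13.18 0 0 85;-5.81 -13.18 0 0 85;-5.81 -13.18 0 0 85;-5.81 -13.18 0 0 85;-5.81 -13.18 0 0 85;-5.81 -13.18 0 0 85;-5.81 -13.18 0 0 85;-5.81 -13.18 0 0 85;-5.81 -13.18 0.4 0 85;-5.81 -13.18 0.8 0 85;-5.81 -13.18 0.8 0 85;-5.81 -13.18 0.8 0 85'; python3 - <<'E'
from h import *
p,d=capture("scene"); q,e=capture("top")
for W in (cloud("scene",d),cloud("top",e)):
  print("lid",ring(W,(.447,.175),.06,.062,.075),"knob",ring(W,(.447,.175),.02,.086,.11)); print("pot",ring(W,(.537,-.395),.036,.068,.085))
print(read_state()["tool_pos"],go(.536,-.394,.041))
a=cv2.resize(p[270:440,320:500,::-1],(400,378)); b=cv2.resize(p[130:230,200:310,::-1],(400,378)); cv2.imwrite("pics/s7.png",cv2.hconcat([a,b]))
E
```

```text
t: 20.73
tool_pos: [0.5344, -0.3941, 0.1406]
orientation: [0.129, 0.992, 0.0, -0.001]
force: [0.5, 0.3, 0.6]
gripper_width: 0.997
lid [4.489e-01 1.736e-01 8.370e-02 6.690e-02 7.750e+02] knob [4.486e-01 1.740e-01 1.910e-02 9.290e-02 4.700e+01]
pot [ 5.372e-01 -3.942e-01  7.100e-02  7.280e-02  1.090e+02]
lid [4.439e-01 1.730e-01 8.250e-02 6.730e-02 6.430e+02] knob [4.439e-01 1.734e-01 1.700e-02 9.300e-02 3.400e+01]
pot None
[ 0.53524083 -0.39462753  0.14245455] [-0.014  0.021  2.536]
```

View pics/s7.png

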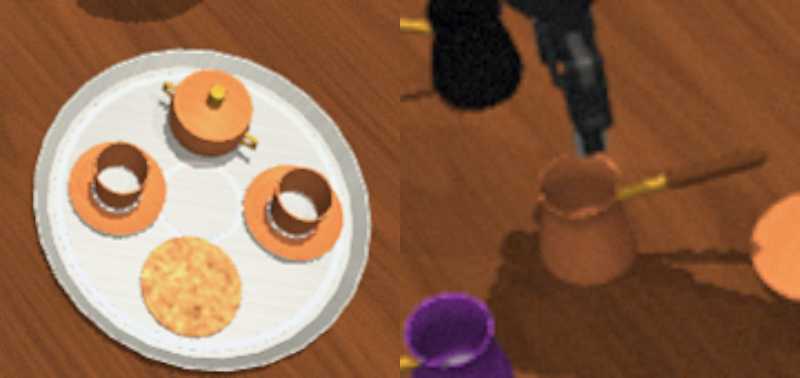

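The lid is home: the knob top is at 93 mm, as it should be, and it is centred. The jaws are over the pot and clear of its handle.

```bash
python3 -m crank '0 0 0.9 0 85;0 0 1.6 0 85;0 0 2.1 0 85;0 0 2.5 0 85;0 0 2.5 0 85;0 0 2.5 0 85;0 0 2.5 0 40;0 0 2.5 0 40;0 0 2.5 0 40;0 0 2.5 0 40;0 0 2.5 0 40;0 0 2.5 0 40;0 0 2.5 0 40;0 0 2.5 0 40;0 0 2.5 0 40;0 0 2.5 0 40' 40;  python3 -m crank '0 0 -0.3 0 40;0 0 -0.8 0 40;0 0 -1.6 0 40;0 0 -2.5 0 40;0 0 -3.4 0 40;0 0 -3.8 0 40;0 0 -3.8 0 40;0 0 -3.8 0 40' 60; python3 - <<'E'
from h import *
p,d=capture("scene"); W=cloud("scene",d); print(ring(W,(.537,-.395),.036,.20,.245))
print(go(.571,.294,.19))
cv2.imwrite("pics/s8.png",cv2.resize(p[90:240,180:345,::-1],(660,600)))
E
```

```text
t: 22.17
tool_pos: [0.5363, -0.3951, 0.0443]
orientation: [0.129, 0.992, -0.001, 0.001]
force: [-1.3, 2.8, 12.1]
gripper_width: 0.696
t: 22.83
tool_pos: [0.5354, -0.3946, 0.1956]
orientation: [0.129, 0.992, -0.0, 0.001]
force: [-0.1, 0.1, -3.2]
gripper_width: 0.683
[ 5.372e-01 -3.948e-01  7.140e-02  2.153e-01  2.000e+02]
[ 3.533 16.863  0.109]
```

View pics/s8.png

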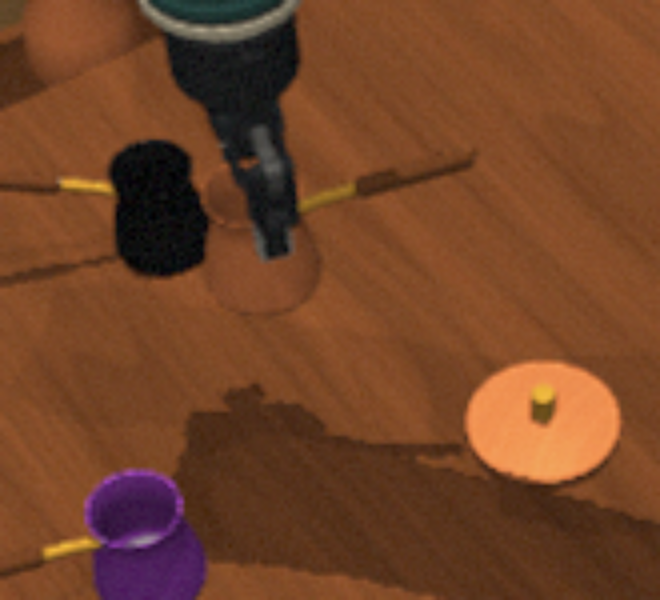

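```bash
python3 -m crank '3.53 16.86 0 0 40;3.53 16.86 0 0 40;3.53 16.86 0 0 40;3.53 16.86 0 0 40;3.53 16.86 0 0 40;3.53 16.86 0 0 40;3.53 16.86 0 0 40;3.53 16.86 0 0 40;3.53 16.86 0 0 40;3.53 16.86 0 0 40;3.53 16.86 0 0 40;3.53 16.86 0 0 40;3.53 16.86 0 0 40;3.53 16.86 0 0 40;3.53 16.86 0 0 40;3.53 16.86 0 0 40;3.53 16.86 0 0 40;3.53 16.86 0 0 40;3.53 16.86 0 0 40;3.53 16.86 0 0 40'; python3 -m crank '0 0 0.8 0 40;0 0 1.6 0 40;0 0 2.4 0 40;0 0 2.6 0 40;0 0 2.6 0 40;0 0 2.6 0 40'; python3 - <<'E'
from h import *
p,d=capture("scene"); W=cloud("scene",d); 
print(go(.571,.294,.055), ring(W,(.571,.294),.036,.10,.14))
cv2.imwrite("pics/s9.png",cv2.resize(p[270:440,320:500,::-1],(635,600)))
E
```

```text
t: 24.55
tool_pos: [0.5709, 0.2924, 0.193]
orientation: [0.129, 0.992, -0.001, -0.001]
force: [0.5, -0.4, -2.1]
gripper_width: 0.688
t: 25.05
tool_pos: [0.572, 0.2928, 0.0912]
orientation: [0.13, 0.992, -0.0, 0.0]
force: [0.6, 0.6, -1.5]
gripper_width: 0.684
[0.039 0.007 0.924] [5.837e-01 2.906e-01 6.700e-02 1.146e-01 1.310e+02]
```

View pics/s9.png

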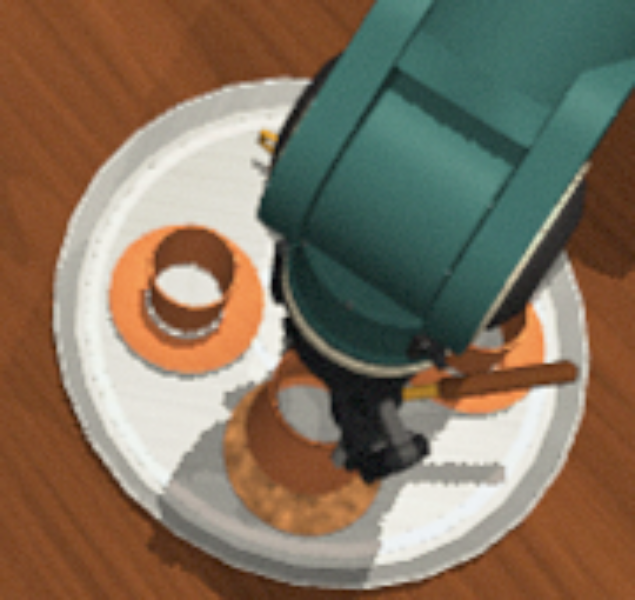

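The pot is above the cork and its handle passes about 70 mm from cup B's axis. I'll lower and release.

```bash
python3 -m crank '0.02 0 0.4 0 40;0.02 0 0.7 0 40;0.02 0 0.92 0 40;0.02 0 0.92 0 40;0.02 0 0.92 0 40;0.02 0 0.92 0 40'; python3 -m crank '0 0 0 0 85;0 0 0 0 85;0 0 0 0 85;0 0 0 0 85;0 0 0 0 85;0 0 0 0 85;0 0 0 0 85;0 0 -0.6 0 85;0 0 -1.4 0 85;0 0 -2.4 0 85;0 0 -3.4 0 85;0 0 -3.4 0 85' ; python3 -c "
from h import *
print(go(.45,-.15,.26))"
```

```text
t: 25.6
tool_pos: [0.5707, 0.2937, 0.0536]
orientation: [0.129, 0.992, 0.0, 0.0]
force: [-0.3, -0.3, -1.6]
gripper_width: 0.687
t: 26.6
tool_pos: [0.5734, 0.2947, 0.1971]
orientation: [0.129, 0.992, 0.003, 0.004]
force: [1.5, -0.2, 0.7]
gripper_width: 0.997
[  0.122 -11.525  -1.654]
```

```bash
python3 -m crank '0 -1 -1.5 0 85;0 -11.5 -1.5 0 85;0 -11.5 -1.5 0 85;0 -11.5 -1.5 0 85;0 -11.5 -1.5 0 85;0 -11.5 -1.5 0 85;0 -11.5 -1.5 0 85;0 -11.5 -1.5 0 85;0 -11.5 -1.5 0 85;0 -11.5 -1.5 0 85;0 -11.5 -1.5 0 85;0 -11.5 -1.5 0 85;0 -11.5 -1.5 0 85;0 -11.5 -1.5 0 85;0 -11.5 -1.5 0 85'; python3 - <<'E'
from h import *
for n in("scene","top"):
  p,d=capture(n); W=cloud(n,d)
  print(n,"pot",ring(W,(.571,.294),.036,.078,.1),"cupA",ring(W,(.566,.173),.04,.055,.08),"cupB",ring(W,(.4385,.3),.033,.055,.075),"knob",ring(W,(.447,.175),.02,.086,.11),"lid",ring(W,(.447,.175),.055,.062,.075))
  if n=="top": print("beaker",ring(W,(.612,-.057),.06,.085,.11))
  for k,c in dict(cork=(.57,.294),sA=(.567,.175),sB=(.437,.299)).items():
    r=np.hypot(W[...,0]-c[0],W[...,1]-c[1]); I=cv2.cvtColor(p,cv2.COLOR_RGB2HSV); m=(r<.06)&(I[...,1]>110)&(W[...,2]<.03)
    C,R=cv2.minEnclosingCircle(np.float32(W[m][:,:2])); print(k,np.round(C,4),round(2*R,4))
  if n=="scene": cv2.imwrite("pics/s10.png",cv2.resize(p[270:440,320:500,::-1],(635,600)))
E
```

```text
t: 27.85
tool_pos: [0.453, -0.1502, 0.2492]
orientation: [0.129, 0.992, 0.0, -0.0]
force: [-0.1, 0.5, -0.2]
gripper_width: 0.999
scene pot [5.715e-01 2.947e-01 7.190e-02 8.360e-02 1.860e+02] cupA [5.682e-01 1.728e-01 5.760e-02 6.180e-02 1.270e+02] cupB [4.385e-01 3.006e-01 5.880e-02 6.140e-02 1.430e+02] knob [4.480e-01 1.746e-01 1.770e-02 9.260e-02 4.300e+01] lid [4.485e-01 1.742e-01 8.300e-02 6.690e-02 7.800e+02]
cork [0.5665 0.2934] 0.1107
sA [0.5672 0.1732] 0.1041
sB [0.4374 0.2938] 0.1108
top pot [5.692e-01 2.930e-01 6.910e-02 8.350e-02 1.270e+02] cupA [5.642e-01 1.716e-01 5.670e-02 6.210e-02 8.100e+01] cupB [4.360e-01 2.994e-01 5.740e-02 6.210e-02 9.000e+01] knob [4.439e-01 1.727e-01 1.750e-02 9.370e-02 3.600e+01] lid [4.442e-01 1.733e-01 8.210e-02 6.730e-02 6.370e+02]
beaker [ 6.11e-01 -5.65e-02  6.98e-02  9.40e-02  9.50e+01]
cork [0.5679 0.2977] 0.1087
sA [0.567 0.173] 0.1002
sB [0.4382 0.2993] 0.1008
```

View pics/s10.png

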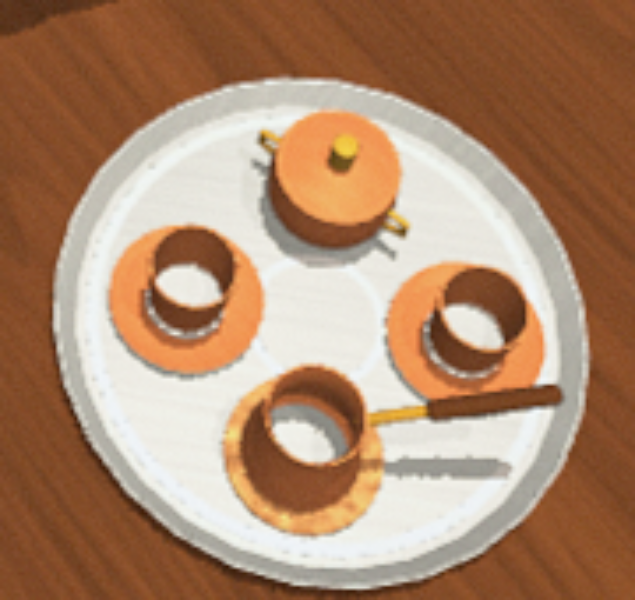

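All the pieces stand centred and the gripper is clear, so I'll hand in.

```bash
python3 -c "
from rig import *
print(sign_off())"
```

```text
the job is handed in; nothing more can be done
None
```

The coffee service is laid on the tray, and I handed the job in at about 28 s of the 128 s allowed; the sign-off reports no verdict. Both small cups stand on their saucers, the copper pot is on the cork mat, and the small lid is on the sugar bowl.

My last checks, with both cameras:
- **Cups:** both are upright and within about 3 mm of their saucers' middles, with rims at about 62 mm (63 mm expected).
- **Pot:** it is within about 2 mm of the mat's middle, taking the mat as measured at the start. A fresh fit of the mat failed because the pot covers it (109–111 mm across instead of 100).
- **Lid:** it lies level on the bowl with the knob top at about 93 mm, as expected when fully home. It is within about 2 mm of the bowl's middle as measured before the lid covered it.
- **Saucers:** they have not moved measurably. One fit of saucer B in the scene view was about 6 mm off because the pot's handle got in the way; the top view put it back in place.
- **Bowl and beaker:** the bowl could only be judged from the lid on it, which sits where the bowl was. The beaker is within about 1 mm of its start.
- **Wide lid:** I did not measure it again at the end. It looked unmoved in the pictures after the pot was lifted, and nothing went near it after that.

The two cameras disagree by 2–5 mm in x throughout, so I used the average of the two.

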